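Put the specimen mount away in the swing-lid screw-cap jar

TASK

Put the small round specimen mount that lies on the white stage plate into the open metal jar, then swing the jar's captive screw cap over the mouth and screw it down clockwise until it is fully home and tight. Let go at the end, and leave the other things on the desk where they are.

Things in the scene. Friction and masses are not known exactly. Their poses are not given: they have to be found in the camera images.
- mount_center (a point): centre (half-way up) of the specimen mount: an upright black resin cylinder, 30 mm diameter, 22 mm tall, about 30 g, with a small steel inset in its top face. It stands on the white stage plate. z axis up. Into the jar it may drop from rim height.
- stage_top (a point): centre of the top face of the white round stage plate, 100 mm diameter, 8 mm thick, fixed to the desk.
- jar_mouth (a point): centre of the jar's mouth, at rim height, 58 mm over the desk. Fixed aluminium jar: inner diameter 76 mm, wall 4 mm, inner floor 28 mm under this point; body 92 mm outside. It stands on a 6 mm steel base plate, 200 x 120 mm, reaching 62 mm to the jar's -x side and 138 mm to its +x side. Its x axis points level from the jar's axis to the post of the swing arm; z is up.
- post_pivot (a point): on the vertical axis of the swing arm's post, 110 mm from the jar's axis, 86 mm over the desk (the arm's mid height); the post's boss is 26 mm wide, its top 93 mm over the desk. The arm is a level steel bar 16 mm wide and 8 mm thick that ends in a collar carrying the cap, whose axis is 110 mm from this pivot.
- collar_top (a point): centre of the arm's collar, on the cap's axis, at the collar's top face, 90 mm over the desk; moves with the arm. The collar is 61 mm wide outside; the cap's hub passes up through it.
- cap_grip (a point): centre of the top face of the captive cap's hub. The black cap is a 96 mm disc with a 9 mm skirt and an upright round ribbed hub, 42 mm diameter, which rises through the collar of the swing arm; grip it there from above, at any yaw. Hub top: 113 mm over the desk when the cap is home (23 mm of hub over the collar), 124 mm near its start. z up; x and y turn with the cap.
- swing (a joint): swing arm, rad: 0 = against its stop, with the cap exactly over the jar's mouth; grows to 1.6 as it swings open, clockwise seen from above. Starts open and stays where it is left (friction 0.3 Nm, some 3 N at the hub). A gripper that holds the hub while the arm swings must turn with the arm, or it screws the cap relative to the arm by the angle of the swing.
- cap (a joint): turn of the cap relative to the arm, rad: 0 = fully home and tight (hard stop); grows to 6.6 as it is unscrewed, anticlockwise seen from above. Starts between 5.8 and 6.4. Turning takes about 0.2 Nm. The thread moves it 1.8 mm per rad. Below about 4.5 rad the skirt reaches under the jar's rim: swing the cap over while it is up; it screws down only when centred over the neck (2 mm play).
- big_mount_mid (a point): larger black resin mount, 44 mm diameter, 32 mm tall. Bystander, leave it; the point is at its middle.
- dish_mid (a point): shallow clear plastic dish, 90 mm diameter, 15 mm tall. Bystander, leave it; the point is at its middle.
- brush_mid (a point): hand brush lying flat, 150 mm long. Bystander, leave it; the point is at its middle.
- bottle_mid (a point): white plastic bottle, 60 mm diameter, 130 mm tall. Bystander, leave it; the point is at its middle.
- loupe_mid (a point): aluminium loupe, 36 mm diameter, 40 mm tall. Bystander, leave it; the point is at its middle.
Not all that is in view belongs to the job. Leave any orange look-alike of the part that bears mount_center alone.

How it is judged:
On the way, in this order (a step that is already met when the one before it is completed fails the run):
1. the specimen mount is inside the jar (horizontal distance between mount_center and jar_mouth below 0.03 m and z of mount_center in the frame of jar_mouth below -0.012 m), for 0.2 s.
2. the cap has been swung over the jar's mouth, still up (value of joint swing below 0.06 rad and value of joint cap above 1 rad), for 0.1 s.
At the end, for the whole second after the job is handed in: the mount lies inside the jar (its centre within 30 mm of the jar's axis and at least 12 mm below the rim), the swing arm is against its stop (within 0.05 rad), the cap is screwed home (within 0.15 rad of its stop), everything is at rest and released (all of step 1 and value of joint swing below 0.05 rad and value of joint cap below 0.15 rad and velocity of joint cap between -0.1 and 0.1 rad/s and contact force between the fingers and anything else below 0.5 N); the robot touches nothing.
It fails at once if another thing on the desk (larger mount, dish, brush, bottle, loupe) is moved by more than 30 mm (distance of any of big_mount_mid, dish_mid, brush_mid, bottle_mid, loupe_mid from where it was at the start of the episode above 0.03 m).
It also fails if it takes over 72 s, if anything falls off the work surface, if the arm or the gripper's body presses on something with over 40 N, if the wrist force passes 120 N, or if a joint passes its speed limit or range.

ROBOT

A 6-joint arm with a two-finger parallel gripper is mounted at the origin on the work surface. World frame = base frame: x ahead of the robot, y to its left, z up, the work surface at z = 0. Lengths are in m, angles in rad, forces in N, time in s.
With the tool pointing down it reaches from about 0.3 to 0.875 m from the base axis. Payload 6.4 kg.
Tool frame: the origin (TCP) lies midway between the tips of the shut fingers; the grasp point (between the pads) lies ctrl.grip_point_offset behind it (ctrl.grip_point_offset is the distance from the TCP to the grasp point, in m); z points along the fingers, y is the direction in which the jaws open and shut (so a half turn about z gives the same grasp; the last joint's range is limited). The gripper opens to 85 mm and grips with 20 to 120 N. Pads are 22 mm wide; open, the fingers measure 114 mm over their backs; the gripper's body (76 mm by 85 mm) begins 54 mm behind the grasp point. The pads swing forward as they close: fully open they stand 13 mm farther back than shut.
Start: joints at [1.035, 0.181, 1.607, -0, 1.354, -0.206], TCP at [0.186, 0.544, 0.231] pointing down, gripper open.
Joint ranges: [-2.99, 2.99], [-0.89, 2.07], [0.3, 2.58], [-1.14, 4.28], [0, 2.63], [-3.12, 3.12]. Speed limits (rad/s): [2.57, 2.57, 3.01, 3.14, 3.14, 3.14].

INTERFACE

Orientations are given as a unit quaternion [w, x, y, z].
In Python, from bench import ctrl, viewer gives the robot as it stands.
- The arm moves only by the shell command python3 -m handwheel 'ROWS' [OPENING]. ROWS is JSON, a list of rows, each an object with "travel": the shift along the tool's x, y, z as a fraction of full scale, a list of three; "dr": the turn, a rotation vector about the tool's x, y, z as a fraction of full scale, a list of three. A call has 1 to 20 rows; each row shifts and turns the pose as measured when the row begins, along the tool's axes as they then stand; what a row does not reach is not made up. Full scale, the value 1, is 150 mm for a shift and 30 degrees for a turn. A row lasts 1/12 s, in which the tool goes at most 41.7 mm and 7.16 degrees, less where a joint would pass 70% of its speed; a pose out of reach is approached as far as the arm can. A call with a number of a shift or a turn outside -1 to 1 is refused whole. A call with a gripper value outside its range is refused whole. OPENING is the opening, from -1 (shut) to 1 (fully open), set as the call begins (- or left out, the last holds). The fingers move at their own pace and stop on an object; the grip force is fixed at half the most. Time passes only in rows, so rows that do not move let the fingers close. It gives the time, the measured TCP pose, the force and the opening at its end, in the units of the state.
- ctrl.get_obs(): the state, without advancing time (a new reading comes with each control period).
- viewer.camera(name): name is "scene" or "top" or "wrist"; returns the picture (480x640x3 uint8, red, green, blue); there is no depth.
- viewer.get_calibration(name): a dict with "camera_matrix" (3x3 intrinsics, pixels), "R" (3x3) and "t" (3): a world point X has camera coordinates R X + t. Camera axes: x right, y down, z forward; pixel columns grow to the right and rows downward; lengths in m; the calibration is good to about 2 mm. A picture is of the moment at which its call begins: read the wrist's pose just before it. get_calibration takes no time and is no camera call; for the wrist camera it gives the pose at the moment of the call.
- ctrl.hand_in(): hands the job in, once; it reports no verdict.
The state is a dict: "time_s": time; "q": joint angles; "dq": joint speeds; "joint_efforts": joint torques, N m; "eef_pos": TCP position; "eef_rot": TCP orientation; "wrist_force": force on the tool from outside, world axes, zero at the start; "torque": the same for the moment, N m; "opening": opening from 0.0 (shut) to 1.0 (fully open).
Only numpy, scipy, OpenCV 4.12 (cv2) and the standard library are available. Lean on these libraries where they do the work, as an engineer would, in place of code of your own. Each camera call takes 0.05 s, during which the arm holds its last target. There are 200 camera calls.

## Working session

There is one attempt and no reset: what is moved stays moved. The work goes in short steps, Python scripts to look and compute and a shell command to move; the robot and the scene stay as the last step left them, time stands still between calls to the robot, and variables do not carry over. Pictures are saved under pics/ and viewed, about 8 in all and at most 12, crops included, and the job is handed in when it is done.

```bash
mkdir -p pics; ls; python3 - <<'E'
from bench import ctrl, viewer
import cv2, numpy as np
for n in("scene","top"):
    im=viewer.camera(n); cv2.imwrite(f"pics/{n}0.png",im[:,:,::-1])
    c=viewer.get_calibration(n); print(n,{k:np.round(v,4).tolist() for k,v in c.items()})
print(ctrl.get_obs(), ctrl.grip_point_offset)
E
```

```text
pics
scene {'camera_matrix': [[466.3577, 0.0, 325.3507], [0.0, 466.3577, 243.6244], [0.0, 0.0, 1.0]], 'R': [[0.7988, 0.6016, 0.0067], [0.5278, -0.6953, -0.4878], [-0.2888, 0.3932, -0.8729]], 't': [-0.4509, -0.235, 1.2154]}
top {'camera_matrix': [[597.1604, 0.0, 308.042], [0.0, 597.1604, 240.1576], [0.0, 0.0, 1.0]], 'R': [[-0.0249, -0.9997, -0.0006], [-0.9935, 0.0248, -0.111], [0.111, -0.0022, -0.9938]], 't': [0.0564, 0.536, 1.4519]}
{'time_s': 0.1, 'q': array([ 1.03469708e+00,  1.81497116e-01,  1.60787387e+00,  2.90133437e-06,
        1.35380577e+00, -2.06305600e-01]), 'dq': array([ 0.0011063 , -0.00236897, -0.00036948,  0.0003274 ,  0.00059197,
       -0.00019742]), 'joint_efforts': array([ 9.11198767e-04, -4.45878911e+01, -3.52235341e+01, -1.60510758e-04,
        4.22164856e-03,  1.02307624e-05]), 'eef_pos': array([0.18594596, 0.54359333, 0.23047367]), 'eef_rot': array([-2.88625202e-04,  1.64150812e-01,  9.86434936e-01, -7.37591280e-04]), 'wrist_force': array([-0.06458306, -0.72972364, -0.95456311]), 'torque': array([0.00087279, 0.05660185, 0.00390852]), 'opening': 1.000820733322451} 0.0187
```

View pics/top0.png

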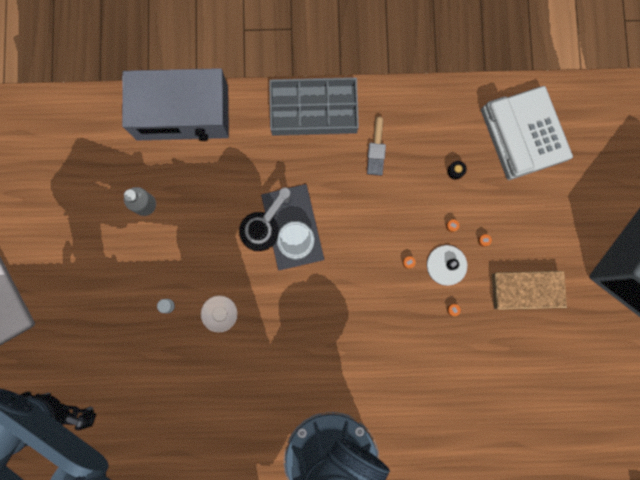

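View pics/scene0.png

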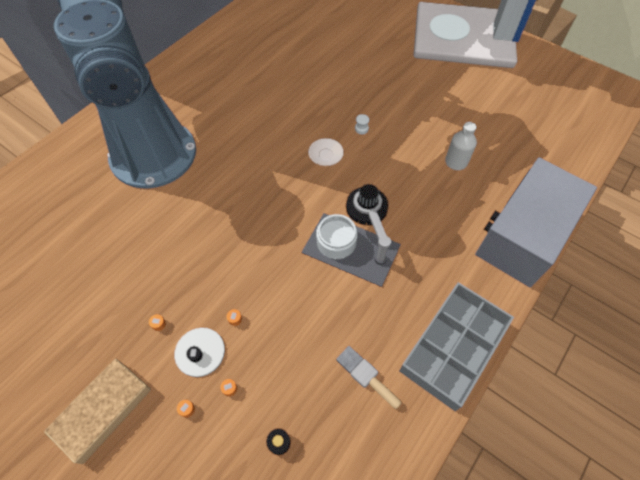

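Candidates in the top picture are the black mount on the white plate (452,264), the larger black mount (457,170) and the orange look-alikes (453,225), (485,240), (410,262), (455,310). I choose (452,264) and check it in a close crop, together with the jar.

```bash
cat > h.py <<'E'
from bench import ctrl, viewer
import cv2, numpy as np
from scipy.spatial.transform import Rotation as Ro
def bp(name,uv,z,c=None):
    c=c or viewer.get_calibration(name); K,R,t=[np.array(c[k]) for k in("camera_matrix","R","t")]
    d=R.T@np.linalg.inv(K)@np.array([*uv,1.]); o=-R.T@t
    return np.round(o+d*(z-o[2])/d[2],4)
def pr(name,X,c=None):
    c=c or viewer.get_calibration(name); K,R,t=[np.array(c[k]) for k in("camera_matrix","R","t")]
    p=K@(R@np.array(X)+t); return np.round(p[:2]/p[2],1)
def pose():
    o=ctrl.get_obs(); q=o["eef_rot"]; return o,np.array(o["eef_pos"]),Ro.from_quat([q[1],q[2],q[3],q[0]])
E
python3 - <<'E'
from h import *
im=cv2.imread("pics/top0.png")
a=im[225:305,405:485]; b=im[180:280,225:325]
cv2.imwrite("pics/c1.png",np.hstack([cv2.resize(a,(400,400),interpolation=2),cv2.resize(b,(400,400),interpolation=2)]))
o,p,R=pose(); print(R.as_matrix().round(3))
for n,u,z in [("stage",(447,265),.008),("mount",(452.5,264.5),.03),("jar",(295,240),.058),("cap",(259,230),.12),("post",(285,194),.093)]: print(n,bp("top",u,z))
print(np.round(viewer.get_calibration("wrist")["camera_matrix"],1).tolist()); c=viewer.get_calibration("wrist")
print("cam in tool",R.inv().apply(-np.array(c["R"]).T@c["t"]-p).round(4), (R.inv().as_matrix()@np.array(c["R"]).T).round(3).tolist())
E
```

```text
[[-0.946  0.324 -0.001]
 [ 0.324  0.946 -0.001]
 [ 0.    -0.002 -1.   ]]
stage [ 0.4683 -0.3036  0.008 ]
mount [ 0.4678 -0.3121  0.03  ]
jar [0.5353 0.0748 0.058 ]
cap [0.5539 0.157  0.12  ]
post [0.6428 0.0955 0.093 ]
[[380.0, 0.0, 324.3], [0.0, 380.0, 244.7], [0.0, 0.0, 1.0]]
cam in tool [ 0.0792 -0.0002 -0.1414] [[0.0, -0.952, -0.306], [1.0, 0.0, 0.001], [-0.001, -0.306, 0.952]]
```

View pics/c1.png

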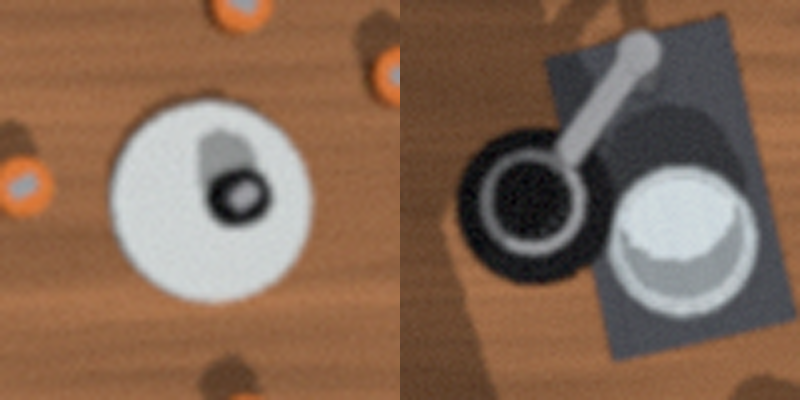

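The crop shows the black mount with its steel inset on the white plate, top centre at about (453.4,263.3) in the full picture. The jar rim is at (296,240), the hub at (258,230) and the post at (284.5,193). Moving towards the mount.

```bash
python3 -m handwheel '[{"travel":[-0.16,-0.21,0],"dr":[0,0,0]},{"travel":[-0.16,-0.21,0],"dr":[0,0,0]},{"travel":[-0.16,-0.21,0],"dr":[0,0,0]},{"travel":[-0.16,-0.21,0],"dr":[0,0,0]},{"travel":[-0.16,-0.21,0],"dr":[0,0,0]},{"travel":[-0.16,-0.21,0],"dr":[0,0,0]},{"travel":[-0.16,-0.21,0],"dr":[0,0,0]},{"travel":[-0.16,-0.21,0],"dr":[0,0,0]},{"travel":[-0.16,-0.21,0],"dr":[0,0,0]},{"travel":[-0.16,-0.21,0],"dr":[0,0,0]},{"travel":[-0.16,-0.21,0],"dr":[0,0,0]},{"travel":[-0.16,-0.21,0],"dr":[0,0,0]},{"travel":[-0.16,-0.21,0],"dr":[0,0,0]},{"travel":[-0.16,-0.21,0],"dr":[0,0,0]},{"travel":[-0.16,-0.21,0],"dr":[0,0,0]},{"travel":[-0.16,-0.21,0],"dr":[0,0,0]},{"travel":[-0.16,-0.21,0],"dr":[0,0,0]},{"travel":[-0.16,-0.21,0],"dr":[0,0,0]},{"travel":[-0.16,-0.21,0],"dr":[0,0,0]},{"travel":[-0.16,-0.21,0],"dr":[0,0,0]}]'
cat >> h.py <<'E'
def go(X):  # shift needed in tool axes, in units of 150 mm
    o,p,R=pose(); print("t",round(o["time_s"],2),"p",p.round(4),"q",o["q"].round(2),"need",(R.inv().apply(np.array(X)-p)/.15).round(3),"F",o["wrist_force"].round(1),"T",o["torque"].round(2),"open",round(o["opening"],3))
    return o,p,R
E
python3 - <<'E'
from h import *
for n,u,z in [("mount",(453.4,263.3),.03),("jar",(296,240),.058),("hub",(258,230),.124),("post",(284.5,193),.093)]: print(n,bp("top",u,z))
o,p,R=go((.468,-.313,.15)); print(R.as_matrix().round(3).tolist())
E
```

```text
time_s: 1.77
eef_pos: [0.4398, -0.2364, 0.2256]
eef_rot: [-0.0, 0.159, 0.987, -0.002]
wrist_force: [0.5, 0.4, -0.1]
opening: 1.005
mount [ 0.4707 -0.3145  0.03  ]
jar [0.5352 0.0723 0.058 ]
hub [0.5534 0.159  0.124 ]
post [0.6452 0.0967 0.093 ]
t 1.77 p [ 0.4398 -0.2364  0.2256] q [-0.73  0.01  1.8  -0.    1.33 -1.98] need [-0.339 -0.424  0.506] F [ 0.5  0.4 -0.1] T [ 0.02 -0.07  0.03] open 1.005
[[-0.95, 0.313, -0.001], [0.313, 0.95, -0.004], [-0.0, -0.004, -1.0]]
```

```bash
python3 -m handwheel '[{"travel":[-0.16,-0.2,0.08],"dr":[0,0,0]},{"travel":[-0.16,-0.2,0.08],"dr":[0,0,0]},{"travel":[-0.04,-0.04,0.2],"dr":[0,0,0]},{"travel":[0,0,0.2],"dr":[0,0,0]},{"travel":[0,0,0],"dr":[0,0,0]}]' 
python3 - <<'E'
from h import *
o,p,R=go((.4707,-.3145,.12)); c=viewer.get_calibration("wrist")
print(pr("wrist",(.4707,-.3145,.03),c), pr("wrist",(.4683,-.3036,.008),c))
cv2.imwrite("pics/w1.png",viewer.camera("wrist")[:,:,::-1])
E
```

```text
time_s: 2.18
eef_pos: [0.4717, -0.3296, 0.1394]
eef_rot: [0.002, 0.163, 0.987, -0.004]
wrist_force: [-0.4, 0.3, -1.7]
opening: 1.003
t 2.18 p [ 0.4717 -0.3296  0.1394] q [-0.81  0.27  1.69 -0.01  1.17 -2.05] need [0.04  0.094 0.128] F [-0.4  0.3 -1.7] T [ 0.01  0.03 -0.  ] open 1.003
[345.9 233.7] [357.7 217.8]
```

View pics/w1.png

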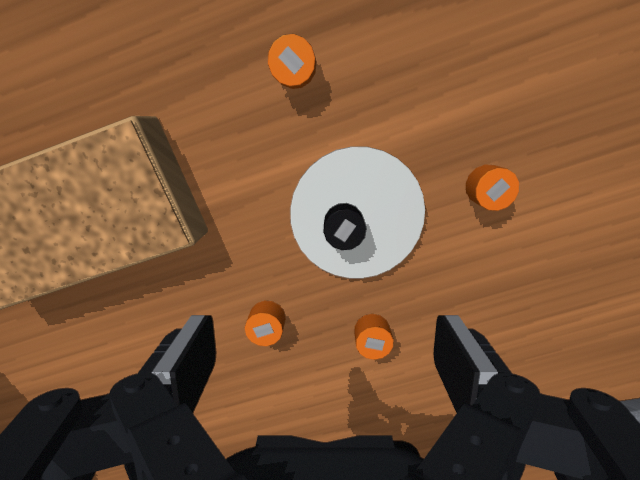

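The wrist view shows the black mount, inset centre at about (345,231), which matches the prediction from the top view (346,234). The fingers clear the orange parts.

```bash
python3 -m handwheel '[{"travel":[0.04,0.09,0.16],"dr":[0,0,0]},{"travel":[0,0,0.2],"dr":[0,0,0]},{"travel":[0,0,0.15],"dr":[0,0,0]},{"travel":[0,0,0],"dr":[0,0,0]},{"travel":[0,0,0],"dr":[0,0,0]}]' 
python3 - <<'E'
from h import *
c=viewer.get_calibration("wrist")
o,p,R=go((.4705,-.3145,.007)); print(R.as_matrix()[:,2].round(3))
E
```

```text
time_s: 2.65
eef_pos: [0.4755, -0.3172, 0.0728]
eef_rot: [0.007, 0.162, 0.987, -0.008]
wrist_force: [-0.4, -0.6, 0.1]
opening: 0.999
t 2.65 p [ 0.4755 -0.3172  0.0728] q [-0.79  0.35  1.75 -0.01  1.02 -2.04] need [0.044 0.012 0.438] F [-0.4 -0.6  0.1] T [-0.    0.04  0.05] open 0.999
[ 0.011 -0.018 -1.   ]
```

```bash
cat >> h.py <<'E'
def level(R):
    z=R.as_matrix()[:,2]; print("level dr",(R.inv().apply(np.cross(z,[0,0,-1]))/np.radians(30)).round(3),"jaw yaw deg",np.degrees(np.arctan2(*R.as_matrix()[1::-1,1])).round(1))
E
python3 -m handwheel '[{"travel":[0.04,0.01,0.15],"dr":[-0.026,0.031,0]},{"travel":[0,0,0.15],"dr":[0,0,0]},{"travel":[0,0,0.1],"dr":[0,0,0]},{"travel":[0,0,0],"dr":[0,0,0]}]' 
python3 - <<'E'
from h import *
o,p,R=go((.4705,-.3145,.007)); level(R)
E
```

```text
time_s: 2.98
eef_pos: [0.4768, -0.3184, 0.0234]
eef_rot: [0.006, 0.16, 0.987, -0.004]
wrist_force: [-0.3, 1.8, 0.3]
opening: 0.998
t 2.98 p [ 0.4768 -0.3184  0.0234] q [-0.8   0.44  1.75  0.    0.94 -2.04] need [0.05  0.012 0.109] F [-0.3  1.8  0.3] T [0.02 0.03 0.02] open 0.998
level dr [-0.013  0.027  0.   ] jaw yaw deg 71.5
```

```bash
python3 -m handwheel '[{"travel":[0.05,0.01,0.05],"dr":[-0.01,0.027,0]},{"travel":[0.03,0.01,0.05],"dr":[-0.01,0.02,0]},{"travel":[0,0,0],"dr":[0,0,0]},{"travel":[0,0,0],"dr":[0,0,0]}]' 
python3 - <<'E'
from h import *
o,p,R=go((.4705,-.3145,.007)); level(R)
E
```

```text
time_s: 3.32
eef_pos: [0.4692, -0.3142, 0.0148]
eef_rot: [-0.002, 0.16, 0.987, 0.0]
wrist_force: [0.0, -0.1, -0.7]
opening: 0.999
t 3.32 p [ 0.4692 -0.3142  0.0148] q [-0.8   0.45  1.76 -0.    0.94 -2.05] need [-0.009  0.001  0.052] F [ 0.  -0.1 -0.7] T [-0.02 -0.02  0.03] open 0.999
level dr [ 0.    -0.008  0.   ] jaw yaw deg 71.6
```

Well aligned; going down the last bit and closing.

```bash
python3 -m handwheel '[{"travel":[-0.01,0,0.05],"dr":[0,-0.008,0]},{"travel":[0,0,0.01],"dr":[0,0,0]},{"travel":[0,0,0],"dr":[0,0,0]}]'; python3 -m handwheel '[{"travel":[0,0,0],"dr":[0,0,0]},{"travel":[0,0,0],"dr":[0,0,0]},{"travel":[0,0,0],"dr":[0,0,0]},{"travel":[0,0,0],"dr":[0,0,0]},{"travel":[0,0,0],"dr":[0,0,0]},{"travel":[0,0,0],"dr":[0,0,0]},{"travel":[0,0,0],"dr":[0,0,0]},{"travel":[0,0,0],"dr":[0,0,0]}]' -1
```

```text
time_s: 3.57
eef_pos: [0.472, -0.3159, 0.0072]
eef_rot: [0.002, 0.16, 0.987, -0.001]
wrist_force: [-0.2, -0.4, -0.6]
opening: 0.997
time_s: 4.23
eef_pos: [0.4729, -0.3163, 0.0085]
eef_rot: [0.002, 0.16, 0.987, -0.001]
wrist_force: [0.6, 0.0, -0.5]
opening: 0.327
```

```bash
python3 -m handwheel '[{"travel":[0,0,-0.1],"dr":[0,0,0]},{"travel":[0,0,-0.2],"dr":[0,0,0]},{"travel":[0,0,-0.2],"dr":[0,0,0]},{"travel":[0,0,-0.2],"dr":[0,0,0]},{"travel":[0,0,-0.2],"dr":[0,0,0]},{"travel":[0.042,0.25,0],"dr":[0,0,0]},{"travel":[0.042,0.25,0],"dr":[0,0,0]},{"travel":[0.042,0.25,0],"dr":[0,0,0]},{"travel":[0.042,0.25,0],"dr":[0,0,0]},{"travel":[0.042,0.25,0],"dr":[0,0,0]},{"travel":[0.042,0.25,0],"dr":[0,0,0]},{"travel":[0.042,0.25,0],"dr":[0,0,0]},{"travel":[0.042,0.25,0],"dr":[0,0,0]},{"travel":[0.042,0.25,0],"dr":[0,0,0]},{"travel":[0.042,0.25,0],"dr":[0,0,0]},{"travel":[0,0,0],"dr":[0,0,0]}]'
python3 - <<'E'
from h import *
o,p,R=go((.5352,.0723,.15)); level(R)
E
```

```text
time_s: 5.57
eef_pos: [0.5324, 0.0732, 0.1486]
eef_rot: [0.003, 0.165, 0.986, -0.001]
wrist_force: [-0.1, -0.9, 0.0]
opening: 0.327
t 5.57 p [0.5324 0.0732 0.1486] q [-0.08  0.18  1.78 -0.    1.17 -1.32] need [-0.02   0.001 -0.009] F [-0.1 -0.9  0. ] T [ 0.01 -0.02 -0.04] open 0.327
level dr [0.    0.013 0.   ] jaw yaw deg 71.0
```

```bash
python3 -m handwheel '[{"travel":[-0.02,0,0],"dr":[0,0,0.235]},{"travel":[0,0,0],"dr":[0,0,0.235]},{"travel":[0,0,0],"dr":[0,0,0.235]},{"travel":[0,0,0],"dr":[0,0,0.235]},{"travel":[0,0,0],"dr":[0,0,0.235]},{"travel":[0,0,0],"dr":[0,0,0.235]},{"travel":[0,0,0],"dr":[0,0,0.235]},{"travel":[0,0,0],"dr":[0,0,0.235]},{"travel":[0,0,0],"dr":[0,0,0.235]},{"travel":[0,0,0],"dr":[0,0,0.235]},{"travel":[0,0,0],"dr":[0,0,0.235]},{"travel":[0,0,0],"dr":[0,0,0.235]},{"travel":[0,0,0],"dr":[0,0,0]}]'
python3 - <<'E'
from h import *
o,p,R=go((.5352,.0723,.075)); level(R)
c=viewer.get_calibration("wrist")
cv2.imwrite("pics/w2.png",viewer.camera("wrist")[:,:,::-1])
print(pr("wrist",(.5352,.0723,.058),c),pr("wrist",(.5534,.159,.124),c),pr("wrist",(.6452,.0967,.093),c))
E
```

```text
time_s: 6.65
eef_pos: [0.5316, 0.0723, 0.1448]
eef_rot: [0.001, 0.794, 0.608, -0.001]
wrist_force: [-0.0, 0.3, -0.6]
opening: 0.331
t 6.65 p [0.5316 0.0723 0.1448] q [-0.08  0.19  1.78 -0.    1.17  0.18] need [0.008 0.023 0.466] F [-0.   0.3 -0.6] T [-0.06  0.02  0.  ] open 0.331
level dr [ 0.     0.007 -0.   ] jaw yaw deg -15.0
[330.8 250.5] [322.1  93.6] [530.7 175.3]
```

View pics/w2.png

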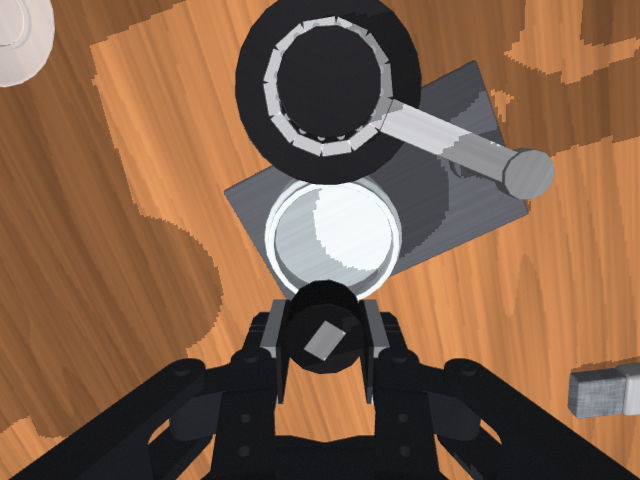

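The wrist view shows the mount held between the pads, the jar rim centred near (332,239), the hub top near (330,83) and the post top near (530,174).

```bash
python3 - <<'E'
from h import *
J=bp("wrist",(332,239),.058);H=bp("wrist",(330,83),.124);P=bp("wrist",(530,174),.093)
print(J,H,P,np.linalg.norm((J-P)[:2]),np.linalg.norm((H-P)[:2]))
im=cv2.imread("pics/w2.png")
cv2.imwrite("pics/c2.png",np.hstack([cv2.resize(im[0:320,220:560],None,fx=1.4,fy=1.4),cv2.resize(cv2.imread("pics/top0.png")[182:262,230:310],(300,448*300//300),interpolation=2)])[:,:800])
E
```

```text
[0.5378 0.0795 0.058 ] [0.5568 0.1621 0.124 ] [0.6447 0.0981 0.093 ] 0.10850608277880104 0.10873090636980828
```

View pics/c2.png

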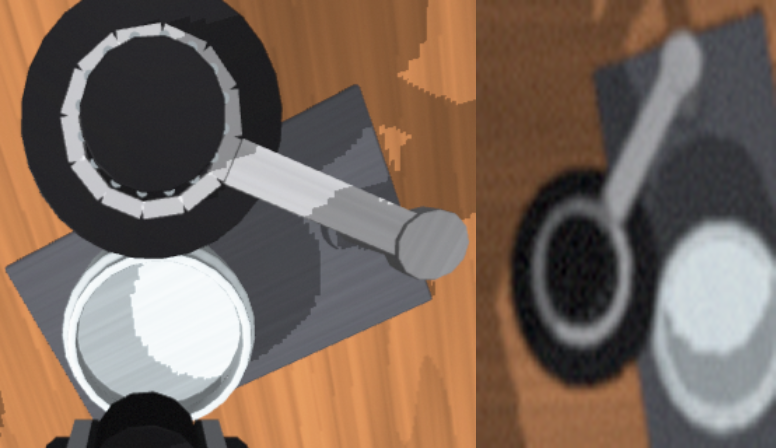

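Two estimates of the jar, (.5352,.0723) from the top camera and (.538,.0795) from the wrist camera, with the base plate edge between them. I use (.537,.0755).

```bash
python3 -m handwheel '[{"travel":[0.03,0.03,0.15],"dr":[0,0,0]},{"travel":[0.01,0.01,0.18],"dr":[0,0,0]},{"travel":[0,0,0.16],"dr":[0,0,0]},{"travel":[0,0,0],"dr":[0,0,0]},{"travel":[0,0,0],"dr":[0,0,0]}]'
python3 - <<'E'
from h import *
o,p,R=go((.537,.0755,.062)); level(R)
E
```

```text
time_s: 7.12
eef_pos: [0.5411, 0.075, 0.0711]
eef_rot: [0.003, 0.786, 0.619, 0.0]
wrist_force: [-0.2, -0.8, 0.8]
opening: 0.328
t 7.12 p [0.5411 0.075  0.0711] q [-0.08  0.32  1.8  -0.    1.02  0.16] need [-0.003 -0.028  0.06 ] F [-0.2 -0.8  0.8] T [-0.   -0.05 -0.06] open 0.328
level dr [0.009 0.006 0.   ] jaw yaw deg -13.6
```

```bash
python3 -m handwheel '[{"travel":[0,-0.02,0.06],"dr":[0,0,0]},{"travel":[0,-0.01,0.01],"dr":[0,0,0]},{"travel":[0,0,0],"dr":[0,0,0]}]'
python3 -m handwheel '[{"travel":[0,0,0],"dr":[0,0,0]},{"travel":[0,0,0],"dr":[0,0,0]},{"travel":[0,0,0],"dr":[0,0,0]},{"travel":[0,0,0],"dr":[0,0,0]},{"travel":[0,0,0],"dr":[0,0,0]}]' 0.2
python3 -m handwheel '[{"travel":[0,0,-0.2],"dr":[0,0,0]},{"travel":[-0.1,0,-0.2],"dr":[0,0,0]},{"travel":[-0.1,0,-0.2],"dr":[0,0,0]},{"travel":[-0.1,0,-0.2],"dr":[0,0,0]},{"travel":[-0.1,0,-0.2],"dr":[0,0,0]},{"travel":[0,0,0],"dr":[0,0,0]},{"travel":[0,0,0],"dr":[0,0,0]}]' 1
python3 - <<'E'
from h import *
o,p,R=go((.537,.0755,.062)); level(R)
c=viewer.get_calibration("wrist")
cv2.imwrite("pics/w3.png",viewer.camera("wrist")[:,:,::-1])
print(pr("wrist",(.537,.0755,.058),c),pr("wrist",(.5545,.16,.124),c),pr("wrist",(.645,.0975,.093),c))
E
```

```text
time_s: 7.37
eef_pos: [0.5376, 0.0757, 0.0622]
eef_rot: [0.004, 0.785, 0.62, 0.001]
wrist_force: [0.1, -1.0, -0.6]
opening: 0.326
time_s: 7.78
eef_pos: [0.54, 0.0756, 0.0658]
eef_rot: [0.006, 0.784, 0.621, 0.003]
wrist_force: [-0.6, 0.6, -0.3]
opening: 0.596
time_s: 8.37
eef_pos: [0.5226, 0.0159, 0.222]
eef_rot: [0.005, 0.783, 0.621, 0.002]
wrist_force: [-0.2, -0.2, -0.8]
opening: 1.002
t 8.37 p [0.5226 0.0159 0.222 ] q [-0.19  0.07  1.75 -0.    1.31  0.04] need [ 0.412 -0.008  1.065] F [-0.2 -0.2 -0.8] T [-0.03  0.07  0.04] open 1.002
level dr [ 0.02   0.007 -0.   ] jaw yaw deg -13.2
[323.6 145. ] [320.5 -11.8] [476.9  75.7]
```

View pics/w3.png

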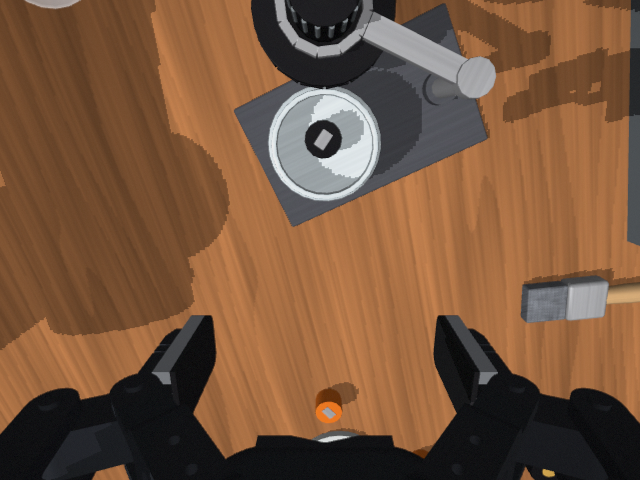

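The mount stands in the jar at (323,139), and the rim and post match the prediction. Next I go over the hub at about (.555,.1605) and turn the jaw to yaw 55°, tangential to the arm.

```bash
python3 -m handwheel '[{"travel":[0.24,0,0.08],"dr":[0.02,0.007,0]},{"travel":[0.24,0,0.08],"dr":[0,0,0]},{"travel":[0.24,0,0.08],"dr":[0,0,0]},{"travel":[0.2,0,0.08],"dr":[0,0,0]},{"travel":[0,0,0],"dr":[0,0,-0.23]},{"travel":[0,0,0],"dr":[0,0,-0.23]},{"travel":[0,0,0],"dr":[0,0,-0.23]},{"travel":[0,0,0],"dr":[0,0,-0.23]},{"travel":[0,0,0],"dr":[0,0,-0.23]},{"travel":[0,0,0],"dr":[0,0,-0.23]},{"travel":[0,0,0],"dr":[0,0,-0.23]},{"travel":[0,0,0],"dr":[0,0,-0.23]},{"travel":[0,0,0],"dr":[0,0,-0.23]},{"travel":[0,0,0],"dr":[0,0,-0.2]},{"travel":[0,0,0],"dr":[0,0,0]},{"travel":[0,0,0],"dr":[0,0,0]}]'
python3 - <<'E'
from h import *
o,p,R=go((.555,.1605,.104)); level(R)
c=viewer.get_calibration("wrist")
cv2.imwrite("pics/w4.png",viewer.camera("wrist")[:,:,::-1])
print(pr("wrist",(.555,.1605,.124),c),pr("wrist",(.645,.0975,.093),c))
E
```

```text
time_s: 9.75
eef_pos: [0.5425, 0.1642, 0.1457]
eef_rot: [-0.016, 0.282, 0.959, -0.006]
wrist_force: [0.0, 0.0, -0.6]
opening: 1.003
t 9.75 p [0.5425 0.1642 0.1457] q [ 0.08  0.28  1.67  0.    1.23 -0.91] need [-0.091  0.03   0.275] F [ 0.   0.  -0.6] T [-0.02 -0.05 -0.01] open 1.003
level dr [-0.041 -0.053 -0.   ] jaw yaw deg 57.2
[333.1 323.6] [325.2 454.9]
```

View pics/w4.png

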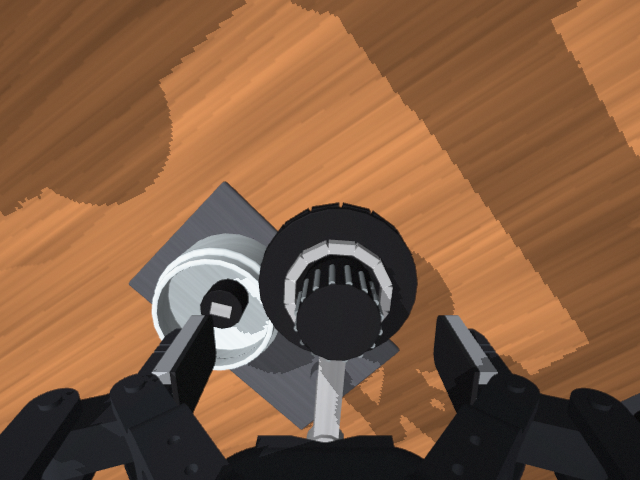

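The hub top is at (339,322), 2.5 mm off the prediction along the jaw, so I correct to (.556,.162).

```bash
python3 -m handwheel '[{"travel":[-0.08,0.035,0],"dr":[-0.041,-0.053,0]},{"travel":[0,0,0],"dr":[0,0,0]},{"travel":[0,0,0],"dr":[0,0,0]}]'
python3 - <<'E'
from h import *
o,p,R=go((.556,.162,.104)); level(R)
E
```

```text
time_s: 10.05
eef_pos: [0.5542, 0.1627, 0.1433]
eef_rot: [-0.002, 0.286, 0.958, -0.0]
wrist_force: [-0.3, -0.2, 0.2]
opening: 1.0
t 10.05 p [0.5542 0.1627 0.1433] q [ 0.08  0.28  1.67  0.    1.19 -0.91] need [-0.014  0.003  0.262] F [-0.3 -0.2  0.2] T [-0.01  0.04 -0.  ] open 1.0
level dr [-0.003 -0.005 -0.   ] jaw yaw deg 56.8
```

```bash
python3 -m handwheel '[{"travel":[-0.01,0,0.13],"dr":[0,0,0]},{"travel":[-0.01,0,0.11],"dr":[0,0,0]},{"travel":[0,0,0],"dr":[0,0,0]},{"travel":[0,0,0],"dr":[0,0,0]}]'
python3 -m handwheel '[{"travel":[0,0,0],"dr":[0,0,0]},{"travel":[0,0,0],"dr":[0,0,0]},{"travel":[0,0,0],"dr":[0,0,0]},{"travel":[0,0,0],"dr":[0,0,0]},{"travel":[0,0,0],"dr":[0,0,0]},{"travel":[0,0,0],"dr":[0,0,0]},{"travel":[0,0,0],"dr":[0,0,0]}]' -1
python3 - <<'E'
from h import *
o,p,R=go((.556,.162,.104)); level(R)
v=p[:2]-np.array([.645,.0975]);print("from post",np.linalg.norm(v),np.degrees(np.arctan2(v[1],v[0])))
E
```

```text
time_s: 10.38
eef_pos: [0.5561, 0.1616, 0.1072]
eef_rot: [-0.002, 0.288, 0.958, -0.0]
wrist_force: [0.2, -0.2, 0.3]
opening: 1.0
time_s: 10.97
eef_pos: [0.5566, 0.1622, 0.1103]
eef_rot: [-0.001, 0.289, 0.957, -0.0]
wrist_force: [0.8, -0.3, -1.9]
opening: 0.463
t 10.97 p [0.5566 0.1622 0.1103] q [ 0.08  0.33  1.69  0.    1.13 -0.91] need [ 0.002 -0.003  0.042] F [ 0.8 -0.3 -1.9] T [-0.07 -0.08  0.01] open 0.463
level dr [-0.002 -0.005  0.   ] jaw yaw deg 56.5
from post 0.10955835306756419 143.81193542872705
```

```bash
python3 -m handwheel '[{"travel":[0,-0.076,0],"dr":[0,0,-0.2]},{"travel":[0,-0.076,0],"dr":[0,0,-0.2]},{"travel":[0,-0.076,0],"dr":[0,0,-0.2]},{"travel":[0,-0.076,0],"dr":[0,0,-0.2]}]'
cat >> h.py <<'E'
def arc(R,p,post=(.645,.0975)):
    v=p[:2]-np.array(post); a=np.degrees(np.arctan2(v[1],v[0]))%360; print("from post",np.linalg.norm(v).round(4),a.round(1))
    s=np.radians(a); t=.1102*np.array([np.cos(s),np.sin(s),0])-[*v,0]; print("radial fix in tool/.15",(R.inv().apply(t)/.15).round(3),"tangent in tool",R.inv().apply([-np.sin(s),np.cos(s),0]).round(3))
E
python3 - <<'E'
from h import *
o,p,R=go((.537,.0755,.11)); level(R);arc(R,p)
E
```

```text
time_s: 11.3
eef_pos: [0.5382, 0.1226, 0.1103]
eef_rot: [-0.0, 0.076, 0.997, 0.002]
wrist_force: [0.5, 1.8, -1.9]
opening: 0.459
t 11.3 p [0.5382 0.1226 0.1103] q [ 0.01  0.27  1.76  0.    1.11 -1.41] need [-0.039 -0.312  0.001] F [ 0.5  1.8 -1.9] T [ 0.07  0.02 -0.18] open 0.459
level dr [ 0.007 -0.002 -0.   ] jaw yaw deg 81.3
from post 0.1097 166.8
radial fix in tool/.15 [0.003 0.    0.   ] tangent in tool [ 0.08  -0.997 -0.003]
```

```bash
python3 -m handwheel '[{"travel":[0.004,-0.076,0],"dr":[0,0,-0.18]},{"travel":[0.004,-0.076,0],"dr":[0,0,-0.19]},{"travel":[0.004,-0.076,0],"dr":[0,0,-0.19]},{"travel":[0.004,-0.06,0],"dr":[0,0,-0.16]},{"travel":[0,-0.02,0],"dr":[0,0,0]},{"travel":[0,0,0],"dr":[0,0,0]}]'
python3 - <<'E'
from h import *
o,p,R=go((.537,.0755,.11)); level(R);arc(R,p)
E
```

```text
time_s: 11.8
eef_pos: [0.537, 0.0755, 0.1103]
eef_rot: [0.002, -0.122, 0.993, 0.003]
wrist_force: [-0.1, 2.2, -1.6]
opening: 0.463
t 11.8 p [0.537  0.0755 0.1103] q [-0.08  0.25  1.79  0.01  1.1  -1.9 ] need [-0.    -0.     0.002] F [-0.1  2.2 -1.6] T [-0.01 -0.11  0.2 ] open 0.463
level dr [0.012 0.011 0.   ] jaw yaw deg 104.0
from post 0.1103 191.5
radial fix in tool/.15 [-0. -0.  0.] tangent in tool [ 0.044 -0.999 -0.007]
```

```bash
python3 -m handwheel '[{"travel":[0.002,-0.04,0],"dr":[0,0,-0.03]},{"travel":[0.002,-0.04,0],"dr":[0,0,-0.03]},{"travel":[0,-0.02,0],"dr":[0,0,0]}]'
python3 - <<'E'
from h import *
o,p,R=go((.537,.0755,.11)); level(R);arc(R,p)
E
```

```text
time_s: 12.05
eef_pos: [0.5376, 0.0725, 0.1101]
eef_rot: [0.001, -0.134, 0.991, 0.014]
wrist_force: [-1.9, 8.7, 1.0]
opening: 0.46
t 12.05 p [0.5376 0.0725 0.1101] q [-0.1   0.25  1.79  0.03  1.11 -1.96] need [-0.002  0.02   0.001] F [-1.9  8.7  1. ] T [ 0.92  0.1  -0.19] open 0.46
level dr [ 0.053  0.013 -0.   ] jaw yaw deg 105.4
from post 0.1103 193.1
radial fix in tool/.15 [-0.001 -0.     0.   ] tangent in tool [ 0.04  -0.999 -0.028]
```

Force and tilt show the arm against its stop at about (.5376,.073). Now screwing.

```bash
python3 -m handwheel '[{"travel":[0,0,0],"dr":[0.04,0.01,0]},{"travel":[0,0,0.0015],"dr":[0,0,0.235]},{"travel":[0,0,0.0015],"dr":[0,0,0.235]},{"travel":[0,0,0.0015],"dr":[0,0,0.235]},{"travel":[0,0,0.0015],"dr":[0,0,0.235]},{"travel":[0,0,0.0015],"dr":[0,0,0.235]},{"travel":[0,0,0.0015],"dr":[0,0,0.235]},{"travel":[0,0,0.0015],"dr":[0,0,0.235]},{"travel":[0,0,0.0015],"dr":[0,0,0.235]},{"travel":[0,0,0.0015],"dr":[0,0,0.235]},{"travel":[0,0,0.0015],"dr":[0,0,0.235]}]'
python3 - <<'E'
from h import *
o,p,R=go((.5376,.073,.107)); level(R);arc(R,p)
E
```

```text
time_s: 12.97
eef_pos: [0.5372, 0.0759, 0.1081]
eef_rot: [-0.001, 0.474, 0.881, -0.001]
wrist_force: [0.6, -0.8, -1.9]
opening: 0.463
t 12.97 p [0.5372 0.0759 0.1081] q [-0.08  0.26  1.79 -0.    1.1  -0.66] need [-0.018 -0.008  0.007] F [ 0.6 -0.8 -1.9] T [-0.12  0.02  0.19] open 0.463
level dr [-0.003 -0.001  0.   ] jaw yaw deg 33.4
from post 0.11 191.3
radial fix in tool/.15 [ 0.001 -0.002  0.   ] tangent in tool [-0.927 -0.376  0.   ]
```

```bash
python3 -m handwheel '[{"travel":[-0.01,-0.004,0.0015],"dr":[0,0,0.235]},{"travel":[0,0,0.0015],"dr":[0,0,0.235]},{"travel":[0,0,0.0015],"dr":[0,0,0.235]},{"travel":[0,0,0.0015],"dr":[0,0,0.235]},{"travel":[0,0,0.0015],"dr":[0,0,0.235]},{"travel":[0,0,0.0015],"dr":[0,0,0.235]},{"travel":[0,0,0.0015],"dr":[0,0,0.235]},{"travel":[0,0,0.0015],"dr":[0,0,0.235]},{"travel":[0,0,0.0015],"dr":[0,0,0.235]},{"travel":[0,0,0.0015],"dr":[0,0,0.235]},{"travel":[0,0,0.0015],"dr":[0,0,0.235]},{"travel":[0,0,0.0015],"dr":[0,0,0.235]},{"travel":[0,0,0.0015],"dr":[0,0,0.235]},{"travel":[0,0,0.0015],"dr":[0,0,0.235]}]'
python3 - <<'E'
from h import *
o,p,R=go((.5376,.073,.107)); level(R);arc(R,p)
E
```

```text
time_s: 14.13
eef_pos: [0.5381, 0.0773, 0.1049]
eef_rot: [0.004, 0.98, 0.201, -0.001]
wrist_force: [0.1, -1.5, -1.1]
opening: 0.46
t 14.13 p [0.5381 0.0773 0.1049] q [-0.07  0.26  1.79 -0.01  1.09  1.1 ] need [-0.014  0.025 -0.014] F [ 0.1 -1.5 -1.1] T [ 0.06 -0.1   0.2 ] open 0.46
level dr [ 0.012  0.008 -0.   ] jaw yaw deg -66.8
from post 0.1088 190.7
radial fix in tool/.15 [-0.009 -0.002  0.   ] tangent in tool [-0.215  0.977  0.007]
```

```bash
python3 -m handwheel '[{"travel":[-0.01,0.02,0.0015],"dr":[0.01,0.008,0.235]},{"travel":[0,0,0.0015],"dr":[0,0,0.235]},{"travel":[0,0,0.0015],"dr":[0,0,0.235]},{"travel":[0,0,0.0015],"dr":[0,0,0.235]},{"travel":[0,0,0.0015],"dr":[0,0,0.235]},{"travel":[0,0,0.0015],"dr":[0,0,0.235]},{"travel":[0,0,0.0015],"dr":[0,0,0.235]},{"travel":[0,0,0.0015],"dr":[0,0,0.235]},{"travel":[0,0,0.0015],"dr":[0,0,0.235]},{"travel":[0,0,0.0015],"dr":[0,0,0.235]},{"travel":[0,0,0.0015],"dr":[0,0,0.235]},{"travel":[0,0,0.0015],"dr":[0,0,0.235]},{"travel":[0,0,0.0015],"dr":[0,0,0.235]},{"travel":[0,0,0.0015],"dr":[0,0,0.235]},{"travel":[0,0,0.0015],"dr":[0,0,0.2]}]'
python3 - <<'E'
from h import *
o,p,R=go((.5376,.073,.107)); level(R);arc(R,p)
E
```

```text
time_s: 15.38
eef_pos: [0.538, 0.0758, 0.1016]
eef_rot: [0.004, 0.746, -0.666, 0.004]
wrist_force: [-1.0, -1.4, -1.4]
opening: 0.466
t 15.38 p [0.538  0.0758 0.1016] q [-0.07  0.27  1.79 -0.01  1.08  2.96] need [ 0.018  0.005 -0.036] F [-1.  -1.4 -1.4] T [-0.18 -0.    0.32] open 0.466
level dr [ 0.002 -0.02   0.   ] jaw yaw deg -173.5
from post 0.1092 191.5
radial fix in tool/.15 [0.001 0.007 0.   ] tangent in tool [ 0.996 -0.087  0.011]
```

```bash
python3 -m handwheel '[{"travel":[0,0,0],"dr":[0,0,0]},{"travel":[0,0,0],"dr":[0,0,0]},{"travel":[0,0,0],"dr":[0,0,0]},{"travel":[0,0,0],"dr":[0,0,0]},{"travel":[0,0,0],"dr":[0,0,0]},{"travel":[0,0,-0.08],"dr":[0,-0.02,0]}]' 1
python3 -m handwheel '[{"travel":[0,0,0],"dr":[0,0,-0.235]},{"travel":[0,0,0],"dr":[0,0,-0.235]},{"travel":[0,0,0],"dr":[0,0,-0.235]},{"travel":[0,0,0],"dr":[0,0,-0.235]},{"travel":[0,0,0],"dr":[0,0,-0.235]},{"travel":[0,0,0],"dr":[0,0,-0.235]},{"travel":[0,0,0],"dr":[0,0,-0.235]},{"travel":[0,0,0],"dr":[0,0,-0.235]},{"travel":[0,0,0],"dr":[0,0,-0.235]},{"travel":[0,0,0],"dr":[0,0,-0.235]},{"travel":[0,0,0],"dr":[0,0,-0.235]},{"travel":[0,0,0],"dr":[0,0,-0.235]},{"travel":[0,0,0],"dr":[0,0,-0.235]},{"travel":[0,0,0],"dr":[0,0,-0.235]},{"travel":[0,0,0],"dr":[0,0,-0.235]},{"travel":[0,0,0],"dr":[0,0,-0.235]},{"travel":[0,0,0],"dr":[0,0,-0.235]},{"travel":[0,0,0],"dr":[0,0,-0.235]},{"travel":[0,0,0],"dr":[0,0,0]}]'
python3 - <<'E'
from h import *
o,p,R=go((.5376,.075,.098)); level(R);arc(R,p)
c=viewer.get_calibration("wrist")
cv2.imwrite("pics/w5.png",viewer.camera("wrist")[:,:,::-1])
print(pr("wrist",(.5376,.075,.115),c),pr("wrist",(.645,.0975,.093),c))
E
```

```text
time_s: 15.88
eef_pos: [0.537, 0.0771, 0.1127]
eef_rot: [0.001, 0.747, -0.665, -0.001]
wrist_force: [0.0, -0.2, 0.2]
opening: 0.998
time_s: 17.47
eef_pos: [0.5414, 0.0771, 0.1185]
eef_rot: [0.002, 0.92, 0.391, 0.003]
wrist_force: [0.0, 0.1, -0.6]
opening: 0.998
t 17.47 p [0.5414 0.0771 0.1185] q [-0.08  0.24  1.78 -0.    1.11  0.69] need [-0.028 -0.009  0.137] F [ 0.   0.1 -0.6] T [ 0.   -0.05 -0.02] open 0.998
level dr [ 0.01  -0.008 -0.   ] jaw yaw deg -44.0
from post 0.1056 191.1
radial fix in tool/.15 [-0.025 -0.018 -0.   ] tangent in tool [-0.572  0.82   0.002]
[322.4 324.1] [471.6 101.6]
```

View pics/w5.png

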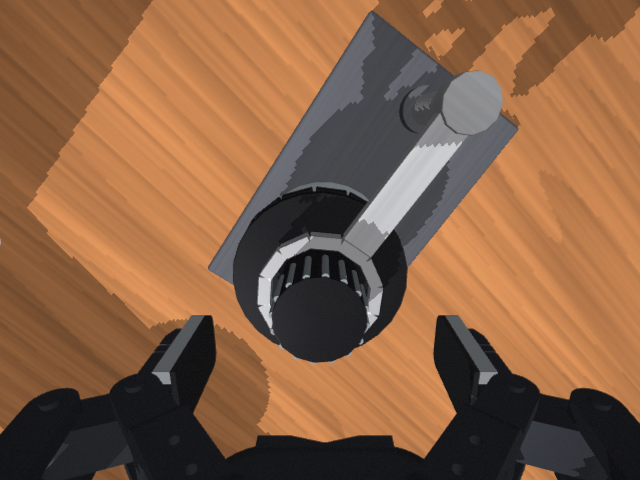

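The cap is on the jar and the arm lies in line with the base plate. The hub top is at (320,318), within 2 mm of the prediction. Regripping.

```bash
python3 -m handwheel '[{"travel":[-0.02,-0.01,0.08],"dr":[0.01,-0.008,0]},{"travel":[0,0,0.06],"dr":[0,0,0]},{"travel":[0,0,0],"dr":[0,0,0]},{"travel":[0,0,0],"dr":[0,0,0]}]'
python3 -m handwheel '[{"travel":[0,0,0],"dr":[0,0,0]},{"travel":[0,0,0],"dr":[0,0,0]},{"travel":[0,0,0],"dr":[0,0,0]},{"travel":[0,0,0],"dr":[0,0,0]},{"travel":[0,0,0],"dr":[0,0,0]},{"travel":[0,0,0],"dr":[0,0,0]},{"travel":[0,0,0],"dr":[0,0,0]}]' -1
python3 - <<'E'
from h import *
o,p,R=go((.538,.076,.098)); level(R);arc(R,p)
E
```

```text
time_s: 17.85
eef_pos: [0.5379, 0.0758, 0.0952]
eef_rot: [-0.0, 0.923, 0.384, -0.0]
wrist_force: [0.0, -0.1, 0.0]
opening: 0.999
time_s: 18.43
eef_pos: [0.5373, 0.0759, 0.0948]
eef_rot: [-0.0, 0.924, 0.383, -0.001]
wrist_force: [-0.2, -0.0, -1.1]
opening: 0.468
t 18.43 p [0.5373 0.0759 0.0948] q [-0.08  0.28  1.79 -0.    1.07  0.71] need [ 0.004  0.003 -0.021] F [-0.2 -0.  -1.1] T [-0.03  0.02  0.04] open 0.468
level dr [-0.003  0.003 -0.   ] jaw yaw deg -45.0
from post 0.1099 191.3
radial fix in tool/.15 [-0.002 -0.001  0.   ] tangent in tool [-0.555  0.832 -0.   ]
```

```bash
python3 -m handwheel '[{"travel":[0,0,0.001],"dr":[0,0,0.235]},{"travel":[0,0,0.001],"dr":[0,0,0.235]},{"travel":[0,0,0.001],"dr":[0,0,0.235]},{"travel":[0,0,0.001],"dr":[0,0,0.235]},{"travel":[0,0,0.001],"dr":[0,0,0.235]},{"travel":[0,0,0.001],"dr":[0,0,0.235]},{"travel":[0,0,0.001],"dr":[0,0,0.235]}]'
python3 - <<'E'
from h import *
o,p,R=go((.538,.076,.098)); level(R);arc(R,p)
E
python3 -m handwheel '[{"travel":[0,0,0],"dr":[0,0,0.2]},{"travel":[0,0,0],"dr":[0,0,0.2]},{"travel":[0,0,0],"dr":[0,0,0.2]}]'
python3 - <<'E'
from h import *
o,p,R=go((.538,.076,.098)); level(R);arc(R,p)
E
```

```text
time_s: 19.02
eef_pos: [0.5371, 0.0764, 0.0933]
eef_rot: [0.0, 0.999, -0.045, -0.001]
wrist_force: [-0.2, 1.1, -0.6]
opening: 0.465
t 19.02 p [0.5371 0.0764 0.0933] q [-0.08  0.28  1.79 -0.    1.07  1.58] need [ 0.006  0.002 -0.031] F [-0.2  1.1 -0.6] T [0.05 0.05 0.26] open 0.465
level dr [ 0.001  0.004 -0.   ] jaw yaw deg -95.2
from post 0.11 191.1
radial fix in tool/.15 [-0.002  0.     0.   ] tangent in tool [ 0.279  0.96  -0.   ]
time_s: 19.27
eef_pos: [0.5371, 0.0766, 0.0927]
eef_rot: [0.0, 0.978, -0.208, -0.001]
wrist_force: [1.1, -0.4, -2.0]
opening: 0.472
t 19.27 p [0.5371 0.0766 0.0927] q [-0.08  0.28  1.8  -0.    1.07  1.91] need [ 0.007  0.001 -0.035] F [ 1.1 -0.4 -2. ] T [ 0.03 -0.12  0.26] open 0.472
level dr [0.002 0.003 0.   ] jaw yaw deg -114.1
from post 0.1099 190.9
radial fix in tool/.15 [-0.002  0.001  0.   ] tangent in tool [ 0.574  0.819 -0.   ]
```

```bash
for i in 1; do :; done
python3 -m handwheel '[{"travel":[0,0,0],"dr":[0,0,0.15]},{"travel":[0,0,0],"dr":[0,0,0.15]},{"travel":[0,0,0],"dr":[0,0,0.15]}]'
python3 -c "
from h import *
o,p,R=go((.538,.076,.098)); level(R)"
python3 -m handwheel '[{"travel":[0,0,0],"dr":[0,0,0.15]},{"travel":[0,0,0],"dr":[0,0,0.15]},{"travel":[0,0,0],"dr":[0,0,0.15]}]'
python3 -c "
from h import *
o,p,R=go((.538,.076,.098)); level(R);arc(R,p)"
```

```text
time_s: 19.52
eef_pos: [0.5359, 0.078, 0.0922]
eef_rot: [0.0, 0.945, -0.326, -0.002]
wrist_force: [-12.5, 6.9, 8.5]
opening: 0.466
t 19.52 p [0.5359 0.078  0.0922] q [-0.08  0.28  1.8   0.    1.07  2.16] need [ 0.019  0.002 -0.039] F [-12.5   6.9   8.5] T [0.99 2.15 0.65] open 0.466
level dr [ 0.004  0.007 -0.   ] jaw yaw deg -128.0
time_s: 19.77
eef_pos: [0.5377, 0.0777, 0.0929]
eef_rot: [0.001, 0.901, -0.435, 0.001]
wrist_force: [1.6, -3.5, -8.0]
opening: 0.469
t 19.77 p [0.5377 0.0777 0.0929] q [-0.07  0.28  1.79 -0.    1.07  2.4 ] need [ 0.01   0.005 -0.034] F [ 1.6 -3.5 -8. ] T [-0.53 -0.45  2.27] open 0.469
level dr [ 0.003 -0.006 -0.   ] jaw yaw deg -141.5
from post 0.1092 190.4
radial fix in tool/.15 [-0.003  0.006 -0.   ] tangent in tool [0.883 0.47  0.004]
```

```bash
python3 -m handwheel '[{"travel":[0,0,0],"dr":[0,0,0.12]},{"travel":[0,0,0],"dr":[0,0,0.12]}]'
python3 -c "
from h import *
o,p,R=go((.538,.076,.098)); level(R);arc(R,p)"
python3 -m handwheel '[{"travel":[0.03,0.01,0],"dr":[0,0,0]},{"travel":[0.02,0.01,0],"dr":[0,0,0]},{"travel":[0,0,0],"dr":[0,0,0]}]'
python3 -c "
from h import *
o,p,R=go((.538,.076,.098)); level(R);arc(R,p)"
```

```text
time_s: 19.93
eef_pos: [0.5377, 0.0772, 0.0927]
eef_rot: [0.002, 0.872, -0.49, 0.002]
wrist_force: [-5.1, 4.1, 3.9]
opening: 0.466
t 19.93 p [0.5377 0.0772 0.0927] q [-0.07  0.28  1.79 -0.01  1.07  2.53] need [ 0.008  0.003 -0.035] F [-5.1  4.1  3.9] T [0.86 0.89 1.65] open 0.466
level dr [ 0.004 -0.011 -0.   ] jaw yaw deg -148.7
from post 0.1092 190.7
radial fix in tool/.15 [-0.002  0.006 -0.   ] tangent in tool [0.936 0.351 0.006]
time_s: 20.18
eef_pos: [0.5374, 0.0774, 0.0927]
eef_rot: [-0.002, 0.873, -0.488, -0.002]
wrist_force: [0.1, -1.5, -3.1]
opening: 0.466
t 20.18 p [0.5374 0.0774 0.0927] q [-0.08  0.28  1.8   0.01  1.07  2.51] need [ 0.01   0.001 -0.035] F [ 0.1 -1.5 -3.1] T [-0.33 -0.13  1.21] open 0.466
level dr [-0.004  0.01   0.   ] jaw yaw deg -148.4
from post 0.1095 190.6
radial fix in tool/.15 [-0.002  0.005 -0.   ] tangent in tool [ 0.933  0.359 -0.006]
```

Torque has risen to about 2 Nm from 0.2 Nm, and the height has stopped falling, so the cap is at its stop. Releasing, retreating and looking.

```bash
python3 -m handwheel '[{"travel":[0,0,0],"dr":[0,0,0]},{"travel":[0,0,0],"dr":[0,0,0]},{"travel":[0,0,0],"dr":[0,0,0]},{"travel":[0,0,0],"dr":[0,0,0]},{"travel":[0,0,0],"dr":[0,0,0]},{"travel":[0,0,0],"dr":[0,0,0]}]' 1
python3 -m handwheel '[{"travel":[0,0,-0.1],"dr":[0,0,0]},{"travel":[0,0,-0.2],"dr":[0,0,0]},{"travel":[0,0,-0.2],"dr":[0,0,0]},{"travel":[0.2,0,-0.15],"dr":[0,0,0]},{"travel":[0.25,0,0],"dr":[0,0,0]},{"travel":[0.25,0,0],"dr":[0,0,0]},{"travel":[0.25,0,0],"dr":[0,0,0]},{"travel":[0.25,0,0],"dr":[0,0,0]},{"travel":[0.25,0,0],"dr":[0,0,0]},{"travel":[0,0,0],"dr":[0,0,0]},{"travel":[0,0,0],"dr":[0,0,0]}]'
python3 - <<'E'
from h import *
go((.5376,.075,.2))
s=viewer.camera("scene")[:,:,::-1]; t=viewer.camera("top")[:,:,::-1]
cs=viewer.get_calibration("scene")
print(pr("scene",(.5376,.0745,.113),cs)-[290,170],pr("scene",(.5376,.0745,.117),cs)-[290,170],pr("top",(.5376,.0745,.113))-[240,170])
cv2.imwrite("pics/f.png",np.hstack([cv2.resize(s[170:290,290:410],(400,400),interpolation=2),cv2.resize(t[170:290,240:360],(400,400),interpolation=2)]))
E
```

```text
time_s: 20.68
eef_pos: [0.5383, 0.0772, 0.0933]
eef_rot: [-0.003, 0.873, -0.488, -0.001]
wrist_force: [-0.0, 0.1, -0.5]
opening: 1.002
time_s: 21.6
eef_pos: [0.6555, -0.1191, 0.194]
eef_rot: [-0.001, 0.873, -0.488, 0.0]
wrist_force: [-0.2, 0.5, -1.0]
opening: 0.998
t 21.6 p [ 0.6555 -0.1191  0.194 ] q [-0.36  0.41  1.39  0.    1.34  2.23] need [-1.514 -0.007 -0.038] F [-0.2  0.5 -1. ] T [ 0.01  0.01 -0.01] open 0.998
[46.7 46.3] [46.7 45.2] [54.6 66.4]
```

View pics/f.png

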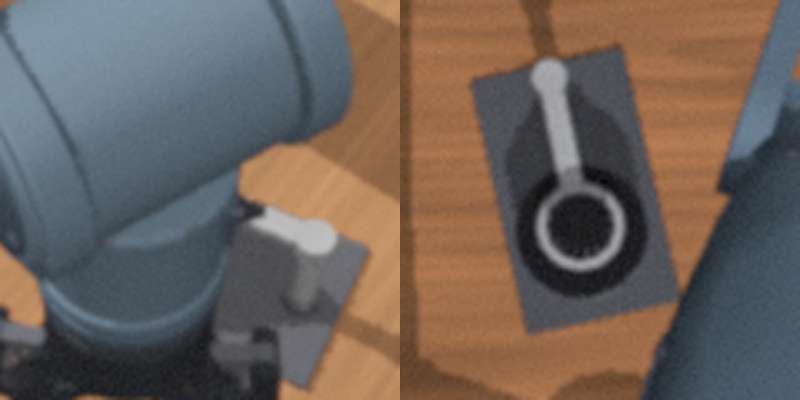

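In the top crop the arm lies along the base plate, with the cap centred on the jar. The scene camera's view of the jar is blocked by the robot. The total turn commanded while gripping was over 6.4 rad, so the cap must be at its stop. Handing in.

```bash
python3 -c "
from bench import ctrl
print(ctrl.hand_in())"
```

```text
the job is handed in; nothing more can be done
None
```

I put the specimen mount in the jar, swung the cap over with the gripper turning along with the arm, and screwed it home in two grips. Then I released it, backed off and handed in at about 22 s of the 72 s; the hand-in gives no verdict.

**Last checks:**
- **Mount:** it was standing inside the jar in the wrist picture taken before capping, and I did not see it again once the cap was on.
- **Cap:** the hand turned about 6.7 rad clockwise in total, more than the cap's largest possible start of 6.4 rad. The turning torque rose from about 0.2 to about 2 Nm, and the hub sank about 11 mm in all, as expected.
- **Swing arm:** the final top picture shows it in line with the base plate, with the cap centred on the jar.
- **Release:** after backing off, the wrist force was about 1 N, the same as sensor noise when nothing is touched.

**What disagreed or was not confirmed:**
- The first jar estimates from the top and wrist cameras differed by about 7 mm. A value between them matched the next view.
- When pushed firmly, the arm angle read about 0.03 rad past where it later settled. That push also tilted the gripper, so the exact swing margin against the 0.05 rad limit rests on the fit over the neck.
- The robot blocked the scene camera's final view of the jar.
- I did not look closely at the other things on the desk at the end. No contact with them was planned or felt.

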